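Stack a test sieve set on its vibrating base

TASK

Build the sieve tower on the vibrating base, one part at a time from the bottom up: first the collecting pan, then the fine-mesh sieve, the medium sieve, the coarse sieve, and last the knobbed lid, each fully seated and level in the rim of the part below. Keep the parts upright while you handle them, leave the white dish and the amber bottle where they stand, and let go of the finished tower.

Things in the scene. Friction and masses are not known exactly. Their poses are not given: they have to be found in the camera images.
- base: Vibrating base, fixed: grey box 130 x 130 mm, top 36 mm above the table. On its middle a dark steel boss with a seat ring, 62 mm outside, bore 56 mm and 10 mm deep, its rim 52 mm above the table, takes the pan's skirt: the seated pan's origin is 45 mm above the table. Small black dial and switch on one side. Origin: centre of its underside on the table, below the seat; z up.
- pan: Collecting pan: plain brass cup, closed smooth brass floor, 50 mm tall (tallest of the set), 160 g. Loose. Ring 62 mm outside, bore 56; below it a tapered skirt, closed to the touch, 7 mm deep (52 mm across, 45 at the foot), drops into the rim below until the ring stands on that rim. Origin: centre of the skirt's underside, z up: ring from 7 mm to the rim at 50 mm.
- fine_sieve: Fine sieve: brass ring, close-woven steel wire mesh (openings 2 mm) 7 mm above its foot; 26 mm tall, 90 g. Loose. Ring 62 mm outside, bore 56; below it a tapered skirt, closed to the touch, 7 mm deep (52 mm across, 45 at the foot), drops into the rim below until the ring stands on that rim. Origin: centre of the skirt's underside, z up: ring from 7 mm to the rim at 26 mm.
- medium_sieve: Medium sieve: brass ring, medium-spaced steel wire mesh (openings 6 mm) 7 mm above its foot; 34 mm tall, 110 g. Loose. Ring 62 mm outside, bore 56; below it a tapered skirt, closed to the touch, 7 mm deep (52 mm across, 45 at the foot), drops into the rim below until the ring stands on that rim. Origin: centre of the skirt's underside, z up: ring from 7 mm to the rim at 34 mm.
- coarse_sieve: Coarse sieve: brass ring, wide-spaced steel wire mesh (openings 14 mm) 7 mm above its foot; 42 mm tall, 130 g. Loose. Ring 62 mm outside, bore 56; below it a tapered skirt, closed to the touch, 7 mm deep (52 mm across, 45 at the foot), drops into the rim below until the ring stands on that rim. Origin: centre of the skirt's underside, z up: ring from 7 mm to the rim at 42 mm.
- lid: Lid: brass disc of 62 mm diameter, from 7 to 12 mm above its foot, with the same 7 mm tapered skirt below (52 to 45 mm across). On top a knob of 18 mm diameter, its grip from 16 to 32 mm above the foot, on a 10 mm neck. 100 g, loose. Origin: centre of the skirt's underside, z up. The knob is the easy grip.
- dish: White porcelain bowl, 72 mm across, 30 mm tall, empty, loose; not part of the set, to be left alone. Origin: centre of its underside.
- vial: Small amber bottle with white cap, 40 mm diameter, 70 mm tall, loose; not part of the set, to be left alone. Origin: centre of its underside.
- balance: Laboratory balance, fixed to the table: white body 140 x 130 mm with a square steel weighing plate, top 50 mm above the table; not part of the task. Origin: centre of its underside.
There are look-alikes about, which are no part of the job. What is shaped like the pan but red is not meant.

How it is judged (in metres and radians):
On the way, in this order (a step that is already met when the one before it is completed fails the run):
1. the pan is seated in the seat of the vibrating base (horizontal distance between pan and base below 0.004 m and z of pan in the frame of base between 0.0425 and 0.0475 m and angle between pan's own z axis and vertical below 0.06 rad), for 0.2 s.
2. the fine sieve is seated on the pan (horizontal distance between fine_sieve and pan below 0.004 m and z of fine_sieve in the frame of pan between 0.0405 and 0.0455 m and angle between fine_sieve's own z axis and vertical below 0.06 rad), for 0.2 s.
3. the medium sieve is seated on the fine sieve (horizontal distance between medium_sieve and fine_sieve below 0.004 m and z of medium_sieve in the frame of fine_sieve between 0.0165 and 0.0215 m and angle between medium_sieve's own z axis and vertical below 0.06 rad), for 0.2 s.
4. the coarse sieve is seated on the medium sieve (horizontal distance between coarse_sieve and medium_sieve below 0.004 m and z of coarse_sieve in the frame of medium_sieve between 0.0245 and 0.0295 m and angle between coarse_sieve's own z axis and vertical below 0.06 rad), for 0.2 s.
5. the lid is seated on the coarse sieve (horizontal distance between lid and coarse_sieve below 0.004 m and z of lid in the frame of coarse_sieve between 0.0325 and 0.0375 m and angle between lid's own z axis and vertical below 0.06 rad), for 0.2 s.
At the end, for the whole second after the job is handed in: From the bottom up: base, pan, fine, medium and coarse sieve, lid. Each part's axis is within 4 mm of the one below, its height over the part below is within 2.5 mm of fully seated, it is within 0.06 rad of upright and at rest (under 0.02 m/s) (all of step 1 and all of step 2 and all of step 3 and all of step 4 and all of step 5 and linear speed of each of pan, fine_sieve, medium_sieve, coarse_sieve, lid below 0.02 m/s); the robot touches nothing.
It fails at once if the white dish is moved more than 30 mm or tipped over (distance of dish from where it was at the start of the episode above 0.03 m or angle between dish's own z axis and vertical above 0.6 rad).
It fails at once if the amber bottle is moved more than 30 mm or tipped over (distance of vial from where it was at the start of the episode above 0.03 m or angle between vial's own z axis and vertical above 0.6 rad).
It fails at once if a part of the sieve set is tipped over (more than 40 degrees from upright) (angle between any of pan, fine_sieve, medium_sieve, coarse_sieve, lid's own z axis and vertical above 0.7 rad).
It also fails if it takes over 144 s, if anything falls off the work surface, if the arm or the gripper's body presses on something with over 40 N, if the wrist force passes 120 N, or if a joint passes its speed limit or range.

ROBOT

A 6-joint arm with a two-finger parallel gripper is mounted at the origin on the work surface. World frame = base frame: x ahead of the robot, y to its left, z up, the work surface at z = 0. Lengths are in mm, angles in rad, forces in N, time in s.
With the tool pointing down it reaches from about 225 to 875 mm from the base axis. Payload 3.4 kg.
Tool frame: the origin (TCP) lies midway between the tips of the shut fingers; the grasp point (between the pads) lies 19 mm behind it; z points along the fingers, y is the direction in which the jaws open and shut (so a half turn about z gives the same grasp; the last joint's range is limited). The gripper opens to 85 mm and grips with 20 to 120 N. Pads are 22 mm wide; open, the fingers measure 114 mm over their backs; the gripper's body (76 mm by 85 mm) begins 54 mm behind the grasp point. The pads swing forward as they close: fully open they stand 13 mm farther back than shut.
Start: joints at [1.119, 0.276, 1.505, -0, 1.361, -0.121], TCP at [186.777, 543.854, 231.328] pointing down, gripper open.
Joint ranges: [-2.89, 2.89], [-0.75, 2.08], [0.22, 2.7], [-1.18, 4.32], [0.11, 2.71], [-2.7, 2.7]. Speed limits (rad/s): [2.57, 2.57, 3.14, 3.14, 3.14, 3.14].

INTERFACE

Orientations are given as a unit quaternion [w, x, y, z].
In Python, from plant import bot, imaging, hand_in gives the robot as it stands. The module is installed in compiled form; this text tells all that it offers.
- The arm moves only by the shell command python3 -m jog 'ROWS' [OPENING] [FORCE]. ROWS is text: rows parted by semicolons, each of 4 numbers parted by spaces: the shift along the world's x, y, z in m, then the turn about the world's z in degrees. A call has 1 to 8 rows; each row shifts and turns the pose as measured when the row begins; what a row does not reach is not made up. A row lasts 1/12 s, in which the tool goes at most 41.7 mm and 7.16 degrees, less where a joint would pass 70% of its speed; a pose out of reach is approached as far as the arm can. A call is refused whole if a number of a shift passes 0.0417 or a number of a turn 7.16, either way. A call with a gripper value outside its range is refused whole. OPENING is the opening, from -1 (shut) to 1 (fully open), set as the call begins (- or left out, the last holds). The fingers move at their own pace and stop on an object; FORCE is the grip in N (left out, the last holds). Time passes only in rows, so rows that do not move let the fingers close. It gives the time, the measured TCP pose, the force and the opening at its end, in the units of the state.
- bot.read_state(): the state, without advancing time (a new reading comes with each control period).
- imaging.camera(name): name is "scene" or "side" or "wrist"; returns (picture, depth): 420x560x3 uint8, red, green, blue; 420x560 float32, mm along the optical axis (not along the pixel's ray), 0 where there is no reading.
- imaging.camera_model(name): a dict with "K" (3x3 intrinsics, pixels), "R" (3x3) and "t" (3): a world point X has camera coordinates R X + t. Camera axes: x right, y down, z forward; pixel columns grow to the right and rows downward; lengths in mm; the calibration is good to about 2 mm. The wrist camera is an equidistant fisheye: a pixel r from the principal point sees the ray r / f radians off the axis. A picture is of the moment at which its call begins: read the wrist's pose just before it. camera_model takes no time and is no camera call; for the wrist camera it gives the pose at the moment of the call.
- hand_in(): hands the job in, once; it reports no verdict.
The state is a dict: "clock": time; "q": joint angles; "joint_vel": joint speeds; "joint_efforts": joint torques, N m; "ee_pos": TCP position; "orientation": TCP orientation; "wrist_force": force on the tool from outside, world axes, zero at the start; "moment": the same for the moment, N m; "opening": opening from 0.0 (shut) to 1.0 (fully open).
Only numpy, scipy, OpenCV 4.12 (cv2) and the standard library are available. Lean on these libraries where they do the work, as an engineer would, in place of code of your own. Each camera call takes 0.05 s, during which the arm holds its last target.

## Working session

There is one attempt and no reset: what is moved stays moved. The work goes in short steps, Python scripts to look and compute and a shell command to move; the robot and the scene stay as the last step left them, time stands still between calls to the robot, and variables do not carry over. Pictures are saved under pics/ and viewed, and the job is handed in when it is done.

```bash
mkdir -p pics; ls; python3 - <<'E'
from plant import bot, imaging
import cv2
s=bot.read_state();print(s)
import numpy as np
for n in ["scene","side","wrist"]:
    p,d=imaging.camera(n)
    cv2.imwrite(f"pics/{n}0.png",p[:,:,::-1]);np.savez(f"pics/{n}0.npz",p=p,d=d,**imaging.camera_model(n))
    m=imaging.camera_model(n);print(n,m)
E
```

```text
pics
{'clock': 0.0, 'q': array([ 1.11898525e+00,  2.76616116e-01,  1.50616657e+00,  1.90503364e-05,
        1.36071147e+00, -1.21029094e-01]), 'joint_vel': array([-1.06759492e-03, -3.84620243e-04, -3.99085391e-04, -1.51346030e-03,
       -7.45199406e-05,  4.02062944e-04]), 'joint_efforts': array([-1.06584008e-03, -4.16776764e+01, -2.45800102e+01, -6.18447648e-04,
        1.09559525e-02,  1.01079780e-05]), 'ee_pos': array([186.52390031, 543.32770398, 230.41435948]), 'orientation': array([-2.77540997e-04,  1.64639895e-01,  9.86353284e-01, -9.09388891e-04]), 'wrist_force': array([0.59877672, 0.2866789 , 0.13400896]), 'moment': array([-0.00369296,  0.04011132, -0.02640719]), 'opening': 0.9974329150275572}
scene {'K': array([[406.68399005,   0.        , 281.79361368],
       [  0.        , 406.68399005, 207.31995982],
       [  0.        ,   0.        ,   1.        ]]), 'R': array([[-0.41124169,  0.91148245,  0.00894543],
       [ 0.69061937,  0.3179679 , -0.64957008],
       [-0.59491609, -0.26095241, -0.76024909]]), 't': array([ 182.90027128, -306.1553201 , 1329.46876268])}
side {'K': array([[515.43259191,   0.        , 284.24561374],
       [  0.        , 515.43259191, 215.78710451],
       [  0.        ,   0.        ,   1.        ]]), 'R': array([[ 0.71165649, -0.70240539,  0.0131039 ],
       [-0.48139332, -0.50114899, -0.71910372],
       [ 0.51166933,  0.5054467 , -0.6947792 ]]), 't': array([-334.51168792,  247.80394319, 1279.60827557])}
wrist {'K': array([[325.1922621 ,   0.        , 279.71679114],
       [  0.        , 325.1922621 , 211.84153436],
       [  0.        ,   0.        ,   1.        ]]), 'R': array([[ 0.32489618,  0.94574721, -0.00216678],
       [ 0.91009006, -0.31202192,  0.27272404],
       [ 0.25725192, -0.09057896, -0.96208986]]), 't': array([-574.14680993,  -36.0900533 ,  378.08446818])}
```

View pics/scene0.png

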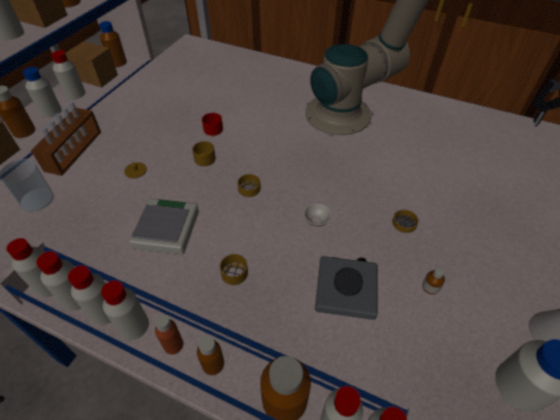

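View pics/side0.png

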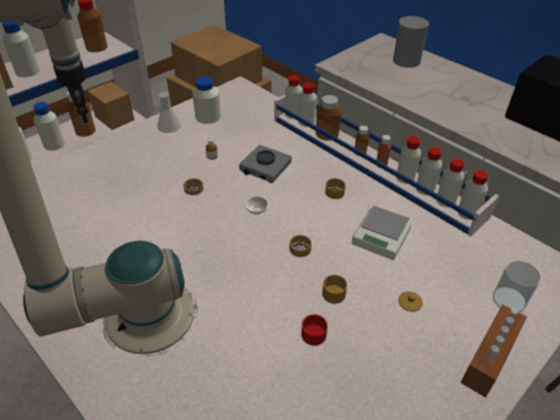

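View pics/wrist0.png

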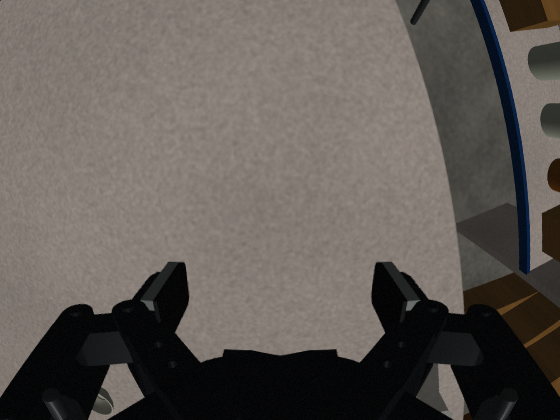

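The scene view shows the brass pan at (204,154), rings at (249,185), (405,221) and (234,269), the lid at (135,170), the base at (348,285), the dish at (318,215), the vial at (433,281), and the red decoy at (212,124). The side view agrees with this. Next I'll measure the positions.

```bash
cat > h.py <<'E'
import numpy as np,cv2
def load(n): 
    z=np.load(f"pics/{n}.npz");return z['p'],z['d'],z['K'],z['R'],z['t']
def cloud(d,K,R,t):
    v,u=np.indices(d.shape);X=np.stack([(u-K[0,2])/K[0,0]*d,(v-K[1,2])/K[1,1]*d,d],-1)
    return (X-t)@R
def circ(P):
    A=np.c_[P,np.ones(len(P))];s=np.linalg.lstsq(A,(P**2).sum(1),rcond=None)[0]
    c=s[:2]/2;return c,np.sqrt(s[2]+c@c)
E
python3 - <<'E'
from h import *
for n,seeds in [("scene0",dict(pan=(204,154),r1=(249,185),r2=(405,221),r3=(234,269),lid=(135,170),red=(212,124))),("side0",dict(pan=(335,289),r1=(300,246),r2=(193,187),r3=(335,188),lid=(411,301),red=(315,330)))]:
    p,d,K,R,t=load(n);W=cloud(d,K,R,t)
    hsv=cv2.cvtColor(p,cv2.COLOR_RGB2HSV)
    im=[]
    for k,(u,v) in seeds.items():
        w=28 if n=="scene0" else 28
        sl=(slice(v-20,v+21),slice(u-20,u+21))
        Q=W[sl].reshape(-1,3);H=hsv[sl].reshape(-1,3)
        m=(H[:,1]>90)&(H[:,2]>30)&(Q[:,2]>5)&(Q[:,2]<70)&(d[sl].ravel()>0)
        B=Q[m];zt=np.percentile(B[:,2],98)
        T=B[B[:,2]>zt-4]
        c,r=circ(T[:,:2]); print(n,k,len(B),'top',zt.round(1),'c',c.round(1),'r',r.round(1),'ext',((T.min(0)+T.max(0))/2).round(1))
        im.append(cv2.resize(p[sl],(260,260),interpolation=cv2.INTER_CUBIC))
    cv2.imwrite(f"pics/crop_{n}.png",np.vstack([np.hstack(im[:3]),np.hstack(im[3:])])[:,:,::-1])
    # base
    u,v=(348,282) if n=="scene0" else (265,158)
    sl=(slice(v-35,v+36),slice(u-35,u+36));Q=W[sl].reshape(-1,3)
    B=Q[(Q[:,2]>46)&(Q[:,2]<56)];print('boss',len(B),circ(B[:,:2]),((B.min(0)+B.max(0))/2).round(1),B[:,2].mean())
    B=Q[(Q[:,2]>32)&(Q[:,2]<38)];print('basetop',len(B),cv2.minAreaRect(B[:,:2].astype(np.float32)),np.median(B[:,2]))
    for k,(u,v) in (dict(dish=(318,215),vial=(433,281)) if n=="scene0" else dict(dish=(257,205),vial=(212,150))).items():
        Q=W[v-16:v+17,u-16:u+17].reshape(-1,3);B=Q[Q[:,2]>12];print(k,((B.min(0)+B.max(0))/2).round(1),B[:,2].max())
E
```

```text
scene0 pan 477 top 50.4 c [ 376.7 -275.1] r 29.6 ext [ 377.4 -273.4   50.7]
scene0 r1 350 top 34.9 c [ 427. -106.] r 29.0 ext [ 426.9 -105.4   34.5]
scene0 r2 294 top 27.5 c [369.5 302.8] r 29.1 ext [370.1 302.7  26.4]
scene0 r3 505 top 43.3 c [675.2 -15.4] r 29.2 ext [674.9 -15.   41.9]
scene0 lid 267 top 32.5 c [ 499.  -426.1] r 6.3 ext [ 498.4 -426.7   31.7]
scene0 red 456 top 50.7 c [ 294.4 -310. ] r 56.3 ext [ 291.9 -306.2   49.4]
boss 175 (array([609.58198792, 228.97631172]), np.float64(29.189418815343842)) [609.5 229.2  50.5] 50.39711026122258
basetop 2316 ((605.1338500976562, 227.8309326171875), (140.11390686035156, 128.32154846191406), 16.314289093017578) 35.39051090723149
dish [745.9 170.1 411.2] 810.2219635764974
vial [790.8 348.3 411.1] 810.2219635764974
side0 pan 540 top 51.1 c [ 374.2 -277.7] r 28.6 ext [ 373.9 -278.3   50.8]
side0 r1 250 top 35.0 c [ 423.7 -109.2] r 29.0 ext [ 422.  -110.1   34. ]
side0 r2 158 top 28.3 c [367.  299.5] r 29.0 ext [362.8 298.4  28.4]
side0 r3 288 top 42.7 c [673.3 -18.7] r 28.6 ext [673.3 -19.3  42.2]
side0 lid 352 top 32.3 c [ 497.4 -429. ] r 6.4 ext [ 497.  -429.    32.2]
side0 red 654 top 50.9 c [ 248.4 -324.4] r 29.0 ext [ 248.6 -324.5   50. ]
boss 82 (array([606.8391408 , 227.33136577]), np.float64(28.436341266289244)) [606.4 225.9  51. ] 50.03618527230165
basetop 580 ((605.4081420898438, 224.8629150390625), (139.46693420410156, 129.81309509277344), 16.408788681030273) 35.057037224588726
dish [  92.7 -311.3  541.8] 1071.625354099105
vial [ 117.8 -173.1  542.1] 1071.625354099105
```

```bash
ls pics
```

```text
crop_scene0.png
crop_side0.png
scene0.npz
scene0.png
side0.npz
side0.png
wrist0.npz
wrist0.png
```

View pics/crop_scene0.png

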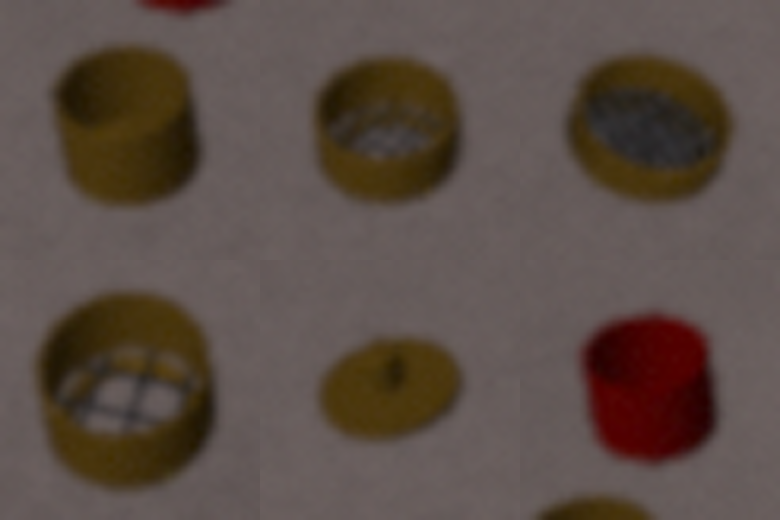

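```bash
python3 - <<'E'
from h import *
for n,S in [("scene0",dict(dish=(318,215),vial=(433,281))),("side0",dict(dish=(257,205),vial=(212,150)))]:
    p,d,K,R,t=load(n);W=cloud(d,K,R,t)
    for k,(u,v) in S.items():
        Q=W[v-16:v+17,u-16:u+17].reshape(-1,3);B=Q[(Q[:,2]>12)&(Q[:,2]<80)];print(k,((B.min(0)+B.max(0))/2).round(1),B[:,2].max())
E
```

```text
dish [449.5  97.5  22.6] 32.941726623379836
vial [522.8 399.2  42.3] 72.67187428495816
dish [447.2  97.3  23.8] 35.61721241475327
vial [515.3 392.3  44.4] 76.31074232662836
```

The parts are identified: fine at (368,301), medium at (425,-108), coarse at (674,-17), pan at (375,-276), lid at (498,-428), and the seat at about (608,228). I'll go to the pan first.

```bash
python3 -m jog '0.008 -0.041 0 0;0.008 -0.041 0 0;0.009 -0.041 0 0;0.009 -0.041 0 0;0.009 -0.041 0 0;0.009 -0.041 0 0;0.009 -0.041 0 0;0.009 -0.041 0 0' 1 60
python3 -m jog '0.009 -0.041 0 0;0.009 -0.041 0 0;0.009 -0.041 0 0;0.009 -0.041 0 0;0.009 -0.041 0 0;0.009 -0.041 0 0;0.009 -0.041 0 0;0.009 -0.041 0 0'
python3 - <<'E'
from h import *
p,d,K,R,t=load("scene0");W=cloud(d,K,R,t)
Q=W[195:260,125:205].reshape(-1,3);B=Q[(Q[:,2]>42)&(Q[:,2]<60)];print(cv2.boxPoints(cv2.minAreaRect(B[:,:2].astype(np.float32))))
E
```

```text
clock: 0.82
ee_pos: [252.6, 220.8, 226.0]
orientation: [-0.001, 0.157, 0.988, -0.001]
wrist_force: [1.8, -0.4, -0.6]
opening: 0.998
clock: 1.48
ee_pos: [317.5, -106.4, 226.9]
orientation: [0.004, 0.156, 0.988, -0.0]
wrist_force: [1.0, 1.5, 0.2]
opening: 1.003
[[ 580.1368  -187.49231]
 [ 611.6224  -295.67654]
 [ 709.8555  -267.08713]
 [ 678.36993 -158.9029 ]]
```

```bash
python3 -m jog '0.012 -0.034 0 0;0.012 -0.034 0 0;0.012 -0.034 -0.01 0;0.012 -0.034 -0.01 0;0.010 -0.034 -0.01 0;0 0 0 0'
cat > wr.py <<'E'
import sys
from plant import bot, imaging
from h import *
def look(name):
    s=bot.read_state();m=imaging.camera_model("wrist");p,d=imaging.camera("wrist")
    np.savez(f"pics/{name}.npz",p=p,d=d,**m);cv2.imwrite(f"pics/{name}.png",p[:,:,::-1])
    K,R,t=m["K"],m["R"],m["t"]
    v,u=np.indices(d.shape);a=(u-K[0,2])/K[0,0];b=(v-K[1,2])/K[1,1];th=np.hypot(a,b)+1e-9
    X=np.stack([np.tan(th)*a/th*d,np.tan(th)*b/th*d,d],-1)
    return s,p,d,(X-t)@R,m
def ring(W,p,d,cx,cy,ztop,rad=55,lo=4,hi=4):
    Q=W.reshape(-1,3);m=(d.ravel()>0)&(np.hypot(Q[:,0]-cx,Q[:,1]-cy)<rad)&(Q[:,2]>ztop-lo)&(Q[:,2]<ztop+hi)
    B=Q[m]
    if len(B)<10: return len(B),None
    c,r=circ(B[:,:2])
    for _ in range(3):
        e=np.hypot(*(B[:,:2]-c).T); k=abs(e-29.5)<5; 
        if k.sum()>10: c,r=circ(B[k,:2])
    return len(B),c.round(1),r.round(1),B[:,2].mean().round(1)
E
python3 - <<'E'
from wr import *
s,p,d,W,m=look("w1");print(s['ee_pos'],s['orientation'])
print(ring(W,p,d,375,-276,50))
E
```

```text
clock: 1.98
ee_pos: [376.8, -294.9, 195.7]
orientation: [0.007, 0.162, 0.987, -0.003]
wrist_force: [-0.1, 0.5, -0.2]
opening: 1.0
[ 376.81612366 -294.85544953  195.72908033] [ 0.00678597  0.16183924  0.98678928 -0.00298682]
(702, array([ 374.7, -275.8]), np.float64(29.2), np.float64(48.8))
```

View pics/w1.png

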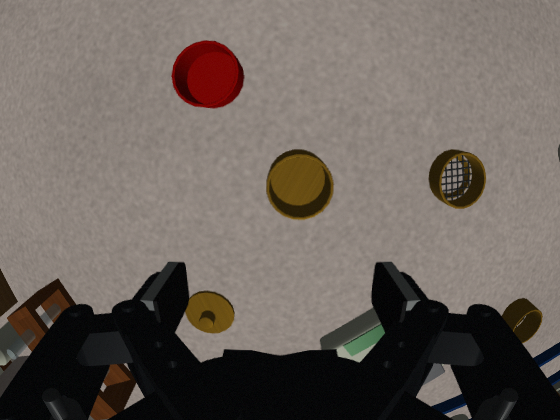

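The wrist view shows the pan at (300,185), the red decoy at (208,73), and medium mesh at (458,178). The pan is at (374.7,-275.8), which agrees with the other cameras.

```bash
python3 -m jog '-0.002 0.019 0 0;0 0 -0.03 0;0 0 -0.035 0;0 0 -0.035 0;0 0 -0.035 0;0 0 0 0'; python3 - <<'E'
from plant import bot
s=bot.read_state();print(s['ee_pos'],s['orientation'])
E
```

```text
clock: 2.53
ee_pos: [373.0, -268.3, 60.5]
orientation: [0.008, 0.162, 0.987, -0.002]
wrist_force: [-0.8, 0.5, -0.1]
opening: 1.002
[ 372.98883318 -268.33369325   60.48418509] [ 0.00811986  0.16206715  0.98674458 -0.00185624]
```

```bash
python3 -m jog '0.0017 -0.0075 -0.01 0;0 0 0 0;0 0 -0.02 0;0 0 -0.02 0;0 0 0 0'
```

```text
clock: 2.95
ee_pos: [376.4, -273.7, 16.1]
orientation: [0.01, 0.161, 0.987, -0.003]
wrist_force: [-0.4, 1.7, -0.8]
opening: 1.0
```

```bash
python3 -m jog '-0.0015 -0.002 -0.004 0;0 0 0 0;0 0 0 0;0 0 0 0;0 0 0 0;0 0 0 0;0 0 0 0' -1 60; python3 - <<'E'
from plant import bot
s=bot.read_state();print(s['ee_pos'],s['orientation'],s['wrist_force'],s['moment'])
E
```

```text
clock: 3.53
ee_pos: [377.9, -277.6, 20.0]
orientation: [0.015, 0.16, 0.987, -0.006]
wrist_force: [0.5, 0.2, -0.6]
opening: 0.712
[ 377.9203582  -277.61409286   19.99084578] [ 0.01477759  0.16038683  0.98692745 -0.00564831] [ 0.50455125  0.18871194 -0.58923757] [0.01602475 0.01625365 0.01660612]
```

Gripped (opening 0.712 is about 61 mm). Lifting.

```bash
python3 -m jog '0 0 0.03 0;0 0 0.04 0;0.005 0.01 0.03 0;0.017 0.038 0 0;0.018 0.039 0 0;0.018 0.039 0 0;0.018 0.039 0 0;0.018 0.039 0 0'; python3 - <<'E'
from wr import *
s,p,d,W,m=look("w2");print(s['ee_pos'],s['orientation'],s['wrist_force'],s['opening'])
E
```

```text
clock: 4.2
ee_pos: [470.6, -79.2, 126.2]
orientation: [0.017, 0.168, 0.986, -0.007]
wrist_force: [0.2, -1.5, -1.3]
opening: 0.713
[470.63819938 -79.2223445  126.16943919] [ 0.01719898  0.1683686   0.98554823 -0.00713481] [ 0.15380783 -1.4692601  -1.2524029 ] 0.7131280719260307
```

View pics/w2.png

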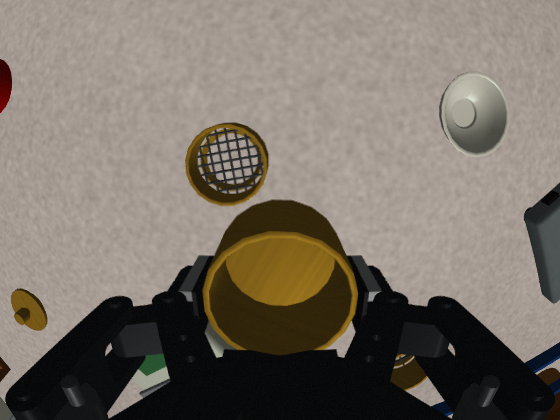

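Pan held upright in the jaws, centred at about (282,295). Continuing.

```bash
python3 -m jog '0.017 0.038 0 0;0.017 0.038 0 0;0.017 0.038 0 0;0.017 0.038 0 0;0.017 0.038 0 0;0.015 0.035 0 0;0.008 0.018 0 0;0 0 0 0'; python3 - <<'E'
from wr import *
s,p,d,W,m=look("w3");print(s['ee_pos'],s['orientation'],s['wrist_force'],s['opening'])
c=s['ee_pos'];
for zt in (150,155,160): print(ring(W,p,d,c[0],c[1],zt,60))
print(ring(W,p,d,608,228,51))
E
```

```text
clock: 4.92
ee_pos: [579.6, 174.4, 125.0]
orientation: [0.018, 0.163, 0.986, -0.003]
wrist_force: [-0.2, 0.3, -1.3]
opening: 0.713
[579.63912388 174.35370591 125.01126786] [ 0.01830759  0.16334084  0.98639478 -0.00315264] [-0.24088897  0.31121245 -1.27850326] 0.7125815770572581
(3143, array([576.6, 175.5]), np.float64(29.4), np.float64(150.1))
(5374, array([577.1, 175.3]), np.float64(29.2), np.float64(156.0))
(3847, array([577.7, 175.1]), np.float64(29.5), np.float64(158.2))
(849, array([607.3, 229.3]), np.float64(29.1), np.float64(50.3))
```

View pics/w3.png

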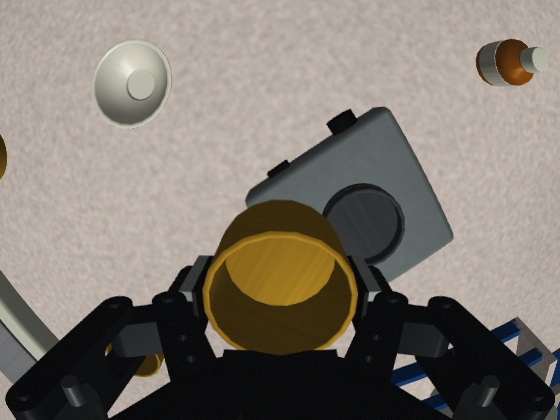

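```bash
python3 -m jog '0.015 0.027 0 0;0.0145 0.027 0 0;0 0 0 0'; python3 - <<'E'
from wr import *
s,p,d,W,m=look("w4");print(s['ee_pos'],s['orientation'],s['wrist_force'],s['opening'])
c=s['ee_pos'];
for zt in (155,160): print(ring(W,p,d,c[0],c[1],zt,60))
print(ring(W,p,d,608,228,51))
E
```

```text
clock: 5.22
ee_pos: [605.9, 223.9, 123.4]
orientation: [0.015, 0.165, 0.986, -0.006]
wrist_force: [1.7, -0.7, -1.5]
opening: 0.716
[605.85186321 223.86029584 123.36351645] [ 0.01491869  0.16454269  0.98623602 -0.0064529 ] [ 1.68285922 -0.72751494 -1.50262895] 0.7159647644224729
(4937, array([603.7, 224.9]), np.float64(29.2), np.float64(155.1))
(2464, array([604.4, 224.8]), np.float64(29.9), np.float64(157.8))
(581, array([607.5, 229.4]), np.float64(29.4), np.float64(50.6))
```

```bash
python3 -m jog '0.003 0.0043 -0.01 0;0 0 -0.02 0;0 0 -0.01 0;0 0 0 0'; python3 - <<'E'
from wr import *
s,p,d,W,m=look("w5");print(s['ee_pos'],s['orientation'],s['wrist_force'],s['opening'])
c=s['ee_pos'];
for zt in (c[2]+31,): print(ring(W,p,d,c[0],c[1],zt,60))
E
```

```text
clock: 5.6
ee_pos: [605.1, 219.9, 80.6]
orientation: [0.013, 0.166, 0.986, -0.01]
wrist_force: [-0.4, -0.0, -2.6]
opening: 0.714
[605.05711176 219.91423318  80.55061178] [ 0.01252705  0.16634785  0.98593629 -0.01005485] [-0.43336742 -0.03368262 -2.56610705] 0.7137063525860667
(5119, array([603. , 221.2]), np.float64(29.2), np.float64(112.0))
```

```bash
for i in 1 2 3 4; do python3 -m jog '0 0 0 0' | grep -E "ee_pos|orient"; done; python3 - <<'E'
from plant import bot,imaging
import numpy as np
for i in range(6):
    imaging.camera("side");s=bot.read_state();print(s['clock'],s['ee_pos'].round(2),s['joint_vel'].round(3))
E
```

```text
ee_pos: [604.9, 219.0, 81.1]
orientation: [0.012, 0.167, 0.986, -0.01]
ee_pos: [604.7, 218.3, 81.3]
orientation: [0.012, 0.167, 0.986, -0.01]
ee_pos: [605.0, 218.0, 82.0]
orientation: [0.013, 0.167, 0.986, -0.01]
ee_pos: [605.4, 217.8, 82.7]
orientation: [0.013, 0.167, 0.986, -0.01]
6.0333 [605.57 217.93  82.87] [ 0.001  0.002 -0.001 -0.    -0.004  0.003]
6.0833 [605.52 218.05  82.77] [ 0.004  0.003  0.003  0.002 -0.001 -0.   ]
6.1333 [605.41 218.08  82.6 ] [ 0.002  0.003  0.005  0.002 -0.001 -0.001]
6.1833 [605.3  218.13  82.44] [ 0.001  0.003  0.003 -0.     0.001  0.   ]
6.2333 [605.17 218.11  82.3 ] [0.001 0.003 0.001 0.    0.001 0.001]
6.2833 [605.11 218.11  82.22] [0.003 0.002 0.004 0.001 0.001 0.   ]
```

```bash
cat > chk.py <<'E'
import sys
from wr import *
# chk.py name  seatx seaty seatz  heldtop(above tcp)
name=sys.argv[1];a=list(map(float,sys.argv[2:]))
imaging.camera("side");imaging.camera("side")
s,p,d,W,m=look(name);c=s['ee_pos'];print(round(s['clock'],2),c.round(1),s['orientation'].round(3),s['wrist_force'].round(1),s['opening'].round(3))
if len(a)>=3: print('seat',ring(W,p,d,*a[:3]))
if len(a)>=4: print('held',ring(W,p,d,c[0],c[1],c[2]+a[3],60))
E
python3 chk.py w6 608 228 51 31
```

```text
Traceback (most recent call last):
  File "chk.py", line 6, in <module>
    s,p,d,W,m=look(name);c=s['ee_pos'];print(round(s['clock'],2),c.round(1),s['orientation'].round(3),s['wrist_force'].round(1),s['opening'].round(3))
                                                                                                                                ^^^^^^^^^^^^^^^^^^
AttributeError: 'float' object has no attribute 'round'
```

View pics/w6.png

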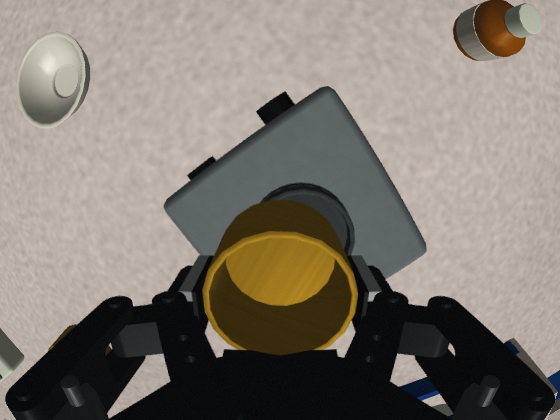

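```bash
sed -i "s/s\['opening'\].round(3)/round(s['opening'],3)/" chk.py; python3 chk.py w7 608 228 51 31
```

```text
6.53 [605. 218.  82.] [ 0.013  0.167  0.986 -0.01 ] [-0.7  0.3 -1.6] 0.712
seat (778, array([607. , 229.8]), np.float64(29.0), np.float64(50.5))
held (5128, array([603. , 219.4]), np.float64(29.2), np.float64(113.4))
```

```bash
python3 -m jog '0.0033 0.011 0 0' >/dev/null; python3 chk.py w8 608 228 51 31
```

```text
6.77 [609.2 230.8  82.1] [ 0.013  0.167  0.986 -0.009] [-0.3  0.6 -1.5] 0.712
seat (703, array([607. , 229.9]), np.float64(29.0), np.float64(50.5))
held (5136, array([607.1, 232. ]), np.float64(29.2), np.float64(113.5))
```

```bash
python3 -m jog '-0.001 -0.0015 -0.014 0' >/dev/null; python3 chk.py w9 608 228 51 31
```

```text
7.0 [606.2 228.3  66.2] [ 0.011  0.167  0.986 -0.011] [-0.1 -1.  -1.7] 0.71
seat (123, array([607.4, 229.6]), np.float64(30.5), np.float64(49.3))
held (5128, array([604.3, 229.7]), np.float64(29.2), np.float64(97.7))
```

```bash
python3 -m jog '0.0015 0.001 -0.004 0' >/dev/null; python3 chk.py w10 608 228 51 31
```

```text
7.23 [608.2 229.5  62.6] [ 0.011  0.167  0.986 -0.011] [ 0.5  0.3 -3. ] 0.713
seat (4284, array([604.7, 230.6]), np.float64(27.6), np.float64(54.2))
held (5121, array([606.3, 230.8]), np.float64(29.2), np.float64(94.1))
```

```bash
python3 -m jog '0 0 -0.002 0' ; python3 -m jog '0 0 0 0;0 0 0 0;0 0 0 0' 1; python3 chk.py w11 608 228 95 31
```

```text
clock: 7.37
ee_pos: [608.8, 229.6, 61.5]
orientation: [0.012, 0.167, 0.986, -0.011]
wrist_force: [-0.0, -1.0, 0.8]
opening: 0.713
clock: 7.62
ee_pos: [609.6, 229.7, 62.4]
orientation: [0.013, 0.167, 0.986, -0.01]
wrist_force: [-0.1, -0.0, -0.4]
opening: 1.0
7.72 [609.7 229.7  62.5] [ 0.013  0.167  0.986 -0.01 ] [-0.5  0.3 -0.2] 1.002
seat (4610, array([606.8, 230.2]), np.float64(29.0), np.float64(93.9))
held (5169, array([606.7, 230.2]), np.float64(29.0), np.float64(93.2))
```

View pics/w11.png

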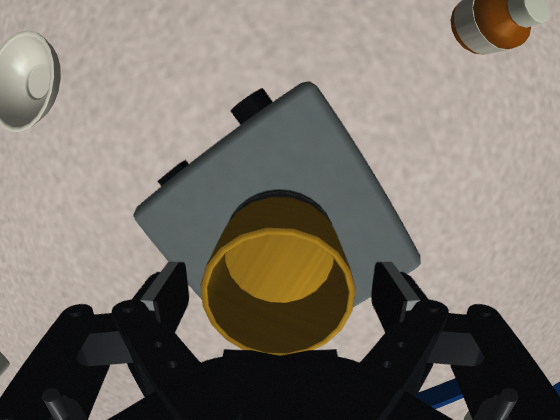

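Pan looks seated: the rim is at about z 94–95, centred at (607,230). Now I'll fetch the fine sieve.

```bash
python3 -m jog '-0.001 0 0.04 0;0 0 0.041 0;-0.04 0.012 0.02 0;-0.04 0.012 0 0;-0.04 0.012 0 0;-0.04 0.012 0 0;-0.04 0.012 0 0;-0.03 0.01 0 0'; python3 chk.py w12 368 301 26; python3 - <<'E'
from h import *
from plant import imaging
from wr import ring
for n in("scene","side"):
    p,d=imaging.camera(n);m=imaging.camera_model(n);W=cloud(d,m['K'],m['R'],m['t'])
    print(n,ring(W,p,d,607,229,95)); np.savez(f"pics/{n}1.npz",p=p,d=d,**m)
E
```

```text
clock: 8.43
ee_pos: [384.2, 297.1, 165.3]
orientation: [0.017, 0.172, 0.985, -0.008]
wrist_force: [0.8, 0.9, -0.3]
opening: 1.001
8.53 [381.8 297.4 165.2] [ 0.016  0.17   0.985 -0.008] [1.7 0.3 0.5] 0.997
seat (735, array([367.1, 303.2]), np.float64(29.2), np.float64(24.8))
scene (152, array([609. , 229.3]), np.float64(29.4), np.float64(93.9))
side (58, array([607.1, 228.2]), np.float64(29.0), np.float64(93.8))
```

View pics/w12.png

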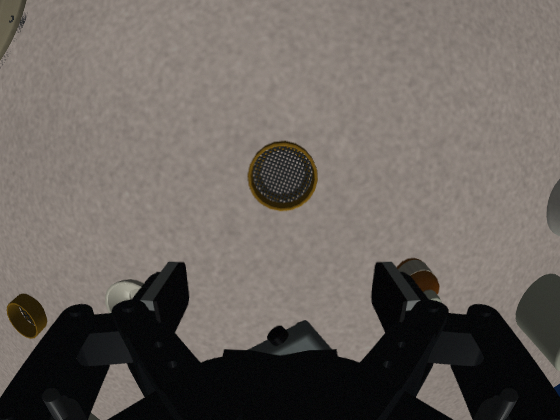

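Wrist view shows the fine mesh at (283,175), world (367,303). Descending.

```bash
python3 -m jog '-0.0135 0.0046 -0.02 0;0 0 -0.035 0;0 0 -0.035 0;0 0 -0.03 0' >/dev/null; python3 chk.py w13 368 301 26
```

```text
9.12 [384.8 303.8  47.2] [ 0.025  0.174  0.984 -0.003] [ 0.  -0.3  0.7] 1.0
seat (2139, array([367.3, 303.3]), np.float64(29.1), np.float64(24.7))
```

```bash
python3 -m jog '-0.0166 -0.001 0 0' >/dev/null; python3 chk.py w14 368 301 26
```

```text
9.35 [369.4 303.6  50.6] [ 0.026  0.174  0.984 -0.001] [0.1 0.6 0.8] 0.998
seat (1945, array([367.1, 303.5]), np.float64(29.2), np.float64(24.7))
```

```bash
python3 -m jog '-0.001 0 -0.03 0' >/dev/null; python3 chk.py w15 368 301 26;  python3 -m jog '0 0 -0.014 0' >/dev/null; python3 chk.py w16 368 301 26
```

```text
9.58 [369.5 303.7  20.2] [ 0.026  0.174  0.984 -0.001] [-0.4 -0.3 -0. ] 1.005
seat (2690, array([367. , 303.5]), np.float64(29.1), np.float64(24.6))
9.82 [370.3 303.9   7.4] [ 0.027  0.174  0.984 -0.001] [-0.1 -1.   0. ] 0.997
seat (3837, array([367. , 303.5]), np.float64(29.1), np.float64(24.9))
```

```bash
python3 -m jog '-0.002 0 -0.004 0' - 60 >/dev/null; python3 -m jog '0 0 0 0' -1 60; python3 chk.py w17 368 301 26; python3 chk.py w17 368 301 26 22
```

```text
clock: 10.03
ee_pos: [369.8, 304.8, 5.7]
orientation: [0.028, 0.174, 0.984, 0.0]
wrist_force: [-0.7, -0.3, -0.3]
opening: 0.882
10.13 [370.4 305.1   6.1] [0.029 0.174 0.984 0.   ] [-4.8 -1.4 45.3] 0.721
seat (3909, array([368. , 305.8]), np.float64(29.5), np.float64(24.9))
10.28 [370.3 305.1   6.9] [0.029 0.174 0.984 0.   ] [-2.9 -0.8 11.2] 0.704
seat (3846, array([367.9, 305.8]), np.float64(29.4), np.float64(24.9))
held (2241, array([368.2, 305.7]), np.float64(29.8), np.float64(26.7))
```

View pics/w17.png

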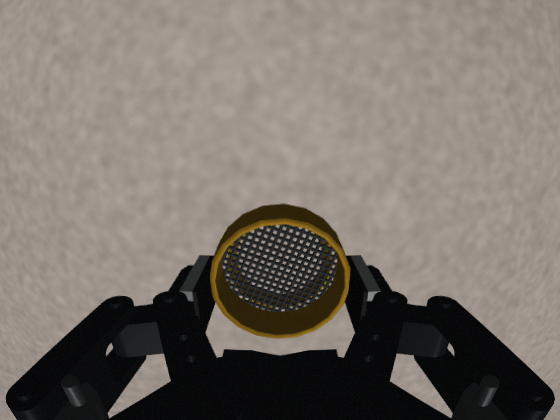

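Fine mesh is gripped, but the fingertips brushed the table (45 N spike). I'll regrip higher so the tips stay above the skirt.

```bash
python3 -m jog '0 0 0 0' 0.75 40; python3 chk.py w18 368 305 26;  python3 -m jog '0 0 0.009 0' >/dev/null; python3 chk.py w18 368 305 26
```

```text
clock: 10.42
ee_pos: [370.6, 305.3, 7.8]
orientation: [0.029, 0.174, 0.984, 0.001]
wrist_force: [0.2, 0.7, 0.2]
opening: 0.828
10.52 [370.8 305.4   7.5] [0.029 0.174 0.984 0.001] [-0.9 -0.4  0.2] 0.877
seat (3923, array([367.9, 305.9]), np.float64(29.1), np.float64(24.9))
10.75 [371.5 305.9  17.4] [0.03  0.174 0.984 0.002] [ 0.1 -0.3 -0.5] 0.878
seat (3014, array([368. , 305.9]), np.float64(29.1), np.float64(24.8))
```

```bash
python3 -m jog '-0.003 0 -0.001 0' -1 50; python3 chk.py w19 368 305 26;python3 chk.py w19 368 305 26
```

```text
clock: 10.88
ee_pos: [369.0, 306.1, 16.4]
orientation: [0.03, 0.174, 0.984, 0.002]
wrist_force: [-0.3, -0.4, -0.2]
opening: 0.752
10.98 [368.5 305.9  17.2] [0.03  0.174 0.984 0.002] [-2.8 -1.5 14.3] 0.688
seat (3030, array([367.9, 306.1]), np.float64(29.3), np.float64(25.0))
11.13 [368.5 305.9  17.3] [0.03  0.174 0.984 0.002] [-3.2 -1.4 13.3] 0.688
seat (2991, array([367.9, 306.1]), np.float64(29.3), np.float64(24.9))
```

```bash
python3 -m jog '0 0 0.04 0;0 0 0.04 0;0.035 -0.01 0.03 0;0.038 -0.012 0.01 0;0.038 -0.012 0 0;0.038 -0.012 0 0' >/dev/null; python3 chk.py w20 608 229 95 9
```

```text
11.78 [510.1 257.3 137.2] [ 0.026  0.172  0.985 -0.002] [-1.3  0.4 -0.7] 0.688
seat (434, array([606.9, 230.1]), np.float64(29.3), np.float64(93.6))
held (2854, array([509.6, 257.6]), np.float64(29.3), np.float64(144.8))
```

View pics/w20.png

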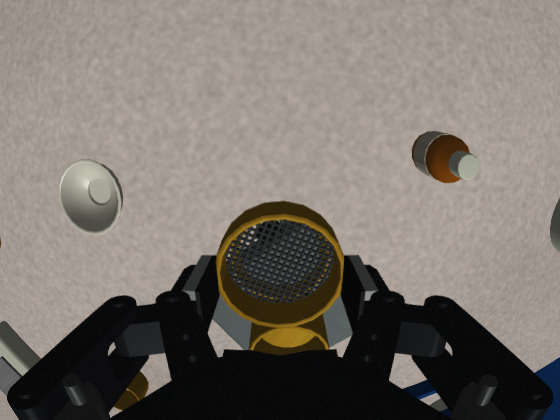

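```bash
python3 -m jog '0.0325 -0.0093 0 0;0.0325 -0.0093 0 0;0.0325 -0.0093 0 0' >/dev/null; python3 chk.py w21 608 229 95 9
```

```text
12.18 [598.  229.2 132.7] [ 0.017  0.171  0.985 -0.005] [-0.2  0.1 -0.8] 0.686
seat (128, array([606.2, 231. ]), np.float64(29.0), np.float64(93.0))
held (2815, array([597.7, 229.5]), np.float64(29.3), np.float64(140.3))
```

```bash
python3 -m jog '0.0106 0 0 0' >/dev/null; python3 chk.py w22 608 229 95 9
```

```text
12.42 [605.5 230.2 131.8] [ 0.015  0.17   0.985 -0.005] [-0.8  1.  -1. ] 0.682
seat (674, array([606.7, 230.2]), np.float64(29.1), np.float64(93.6))
held (2798, array([605.2, 230.6]), np.float64(29.3), np.float64(139.4))
```

```bash
python3 -m jog '0.0025 0 -0.014 0' >/dev/null; python3 chk.py w23 608 229 95 9
```

```text
12.65 [605.  230.4 116.3] [ 0.013  0.17   0.985 -0.006] [-0.4 -0.3 -1.5] 0.683
seat (336, array([606.7, 229.8]), np.float64(29.8), np.float64(94.3))
held (2798, array([604.8, 230.8]), np.float64(29.3), np.float64(124.0))
```

```bash
python3 -m jog '0.0035 -0.0005 -0.006 0' >/dev/null; python3 chk.py w24 608 229 95 9
```

```text
12.88 [608.5 230.  110.6] [ 0.013  0.17   0.985 -0.006] [-0.2 -0.1 -0.6] 0.684
seat (2229, array([605.3, 230.1]), np.float64(27.9), np.float64(96.5))
held (2800, array([608.3, 230.4]), np.float64(29.3), np.float64(118.3))
```

```bash
python3 -m jog '0 0 -0.006 0' >/dev/null; python3 chk.py w25 608 229 95 9
```

```text
13.12 [609.4 230.5 106. ] [ 0.014  0.17   0.985 -0.005] [-0.6  0.   3.2] 0.684
seat (7166, array([606.5, 230.7]), np.float64(28.3), np.float64(95.1))
held (2853, array([609.1, 230.8]), np.float64(29.3), np.float64(113.6))
```

```bash
python3 -m jog '-0.0015 0 -0.002 0' ; python3 chk.py w26 608 229 95 9; python3 -m jog '0 0 0 0;0 0 0 0' 1; python3 chk.py w27 608 229 114 9
```

```text
clock: 13.25
ee_pos: [609.3, 230.8, 105.6]
orientation: [0.016, 0.17, 0.985, -0.004]
wrist_force: [-0.5, -0.9, 10.2]
opening: 0.684
13.35 [609.3 230.6 105.8] [ 0.016  0.17   0.985 -0.005] [ 0.6 -2.2  5.9] 0.688
seat (7165, array([606.5, 230.8]), np.float64(28.3), np.float64(95.0))
held (2882, array([609. , 230.9]), np.float64(29.3), np.float64(113.4))
clock: 13.57
ee_pos: [609.6, 230.5, 106.4]
orientation: [0.017, 0.17, 0.985, -0.004]
wrist_force: [-0.5, 0.0, -0.2]
opening: 0.937
13.67 [609.3 230.4 105.9] [ 0.016  0.17   0.985 -0.005] [0.3 0.8 0.1] 1.002
seat (2725, array([608.5, 230.7]), np.float64(29.1), np.float64(112.6))
held (2525, array([608.6, 230.7]), np.float64(29.1), np.float64(112.9))
```

View pics/w27.png

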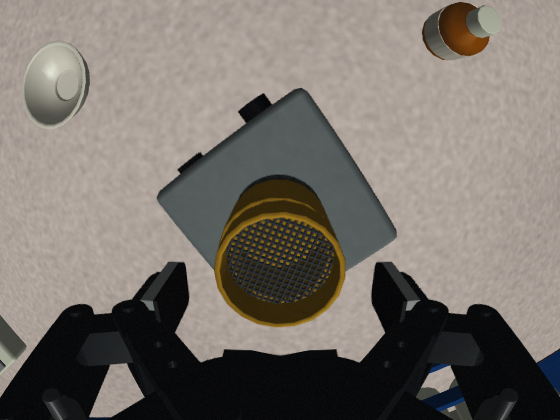

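Fine sieve seated, rim mean z 112.7, centred (608.5,230.7). Going for the medium sieve.

```bash
python3 -m jog '0 0 0.03 0;0 0 0.035 0;-0.02 -0.037 0 0;-0.02 -0.037 0 0;-0.02 -0.037 0 0;-0.02 -0.037 0 0;-0.02 -0.037 0 0;-0.02 -0.037 0 0' >/dev/null; python3 -m jog '-0.02 -0.037 0 0;-0.02 -0.037 0 0;-0.018 -0.034 0 0' >/dev/null;  python3 chk.py w28 425 -107 34; python3 - <<'E'
from h import *
from plant import imaging
from wr import ring
for n in("scene","side"):
    p,d=imaging.camera(n);m=imaging.camera_model(n);W=cloud(d,m['K'],m['R'],m['t'])
    print(n,ring(W,p,d,607,229,114));Q=W.reshape(-1,3);B=Q[(np.hypot(Q[:,0]-608,Q[:,1]-229)<33)&(Q[:,2]>110)&(Q[:,2]<120)]
    A=np.c_[B[:,:2]-[608,229],np.ones(len(B))];print(np.linalg.lstsq(A,B[:,2],rcond=None)[0].round(3))
E
```

```text
14.73 [429.1 -97.2 169.1] [ 0.016  0.166  0.986 -0.005] [ 0.2  0.4 -0.4] 0.998
seat (737, array([ 424.8, -106.6]), np.float64(29.0), np.float64(32.8))
scene (160, array([610.2, 229.7]), np.float64(29.4), np.float64(112.6))
[1.00000e-02 1.00000e-03 1.12566e+02]
side (55, array([609.4, 228.6]), np.float64(29.5), np.float64(112.8))
[ 2.10000e-02 -8.00000e-03  1.12981e+02]
```

```bash
python3 -m jog '-0.004 -0.0096 -0.01 0;0 0 -0.035 0;0 0 -0.035 0;0 0 -0.03 0' >/dev/null; python3 chk.py w29 425 -107 34
```

```text
15.32 [434.6 -98.4  60.5] [ 0.022  0.159  0.987 -0.003] [-1.4  0.5  0.7] 0.997
seat (1859, array([ 424.6, -106.3]), np.float64(29.1), np.float64(32.7))
```

```bash
python3 -m jog '-0.0095 -0.008 0 0' >/dev/null; python3 chk.py w30 425 -107 34;  python3 -m jog '0 0 -0.025 0' >/dev/null; python3 chk.py w31 425 -107 34
```

```text
15.55 [ 427.5 -107.1   63.9] [ 0.025  0.158  0.987 -0.004] [-0.8  0.3  0.5] 0.997
seat (1823, array([ 424.6, -106.3]), np.float64(29.2), np.float64(32.7))
15.78 [ 427.9 -106.5   38.8] [ 0.025  0.159  0.987 -0.004] [-1.   0.6 -0.3] 0.999
seat (2384, array([ 424.5, -106.3]), np.float64(29.1), np.float64(32.6))
```

```bash
python3 -m jog '-0.003 0 -0.017 0' >/dev/null; python3 chk.py w32 425 -107 34
```

```text
16.02 [ 424.4 -106.1   22.3] [ 0.024  0.159  0.987 -0.004] [-0.5  0.5  0.6] 0.997
seat (3015, array([ 424.5, -106.3]), np.float64(29.1), np.float64(32.8))
```

```bash
python3 -m jog '0 0 -0.001 0' -1 50 >/dev/null; python3 chk.py w33 425 -107 34 ; python3 chk.py w33 425 -107 34; python3 -m jog '0 0 0.04 0;0 0 0.04 0;0.014 0.026 0.035 0;0.02 0.036 0.015 0;0.02 0.037 0 0;0.02 0.037 0 0;0.02 0.037 0 0' >/dev/null; python3 chk.py w34 608.5 230 114 12
```

```text
16.25 [ 425.8 -106.7   22.8] [ 0.026  0.159  0.987 -0.004] [-1.8 -2.8 10.9] 0.724
seat (3442, array([ 424.5, -106.2]), np.float64(29.5), np.float64(32.9))
16.4 [ 425.8 -106.7   23.7] [ 0.026  0.158  0.987 -0.004] [-2.9  2.1 11.4] 0.69
seat (3189, array([ 424.5, -106.2]), np.float64(29.3), np.float64(32.9))
17.13 [518.8  63.9 161.7] [ 0.03   0.162  0.986 -0.003] [-0.2 -0.3  0.4] 0.69
seat (809, array([608.4, 229.7]), np.float64(29.3), np.float64(112.3))
held (2722, array([517.6,  64.3]), np.float64(29.4), np.float64(171.6))
```

View pics/w34.png

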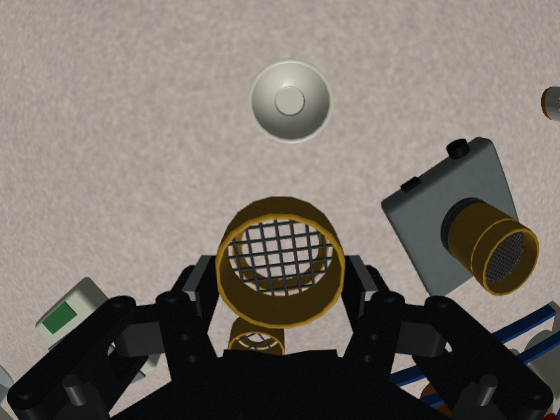

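Medium sieve held, centred at (282,268). Tower in view at about (505,255).

```bash
python3 -m jog '0.018 0.033 0 0;0.018 0.033 0 0;0.018 0.033 0 0;0.018 0.033 0 0;0.016 0.03 0 0' >/dev/null; python3 chk.py w35 608.5 230 114 12
```

```text
17.7 [601.7 220.6 160.9] [ 0.025  0.166  0.986 -0.008] [ 0.2 -0.3 -0.6] 0.688
seat (861, array([608.3, 230.4]), np.float64(29.2), np.float64(112.7))
held (2721, array([600.6, 221.1]), np.float64(29.4), np.float64(170.7))
```

```bash
python3 -m jog '0.0078 0.0092 -0.012 0' >/dev/null; python3 chk.py w36 608.5 230 114 12
```

```text
17.93 [606.5 225.8 146.9] [ 0.022  0.167  0.986 -0.01 ] [-0.9 -0.4 -0.9] 0.687
seat (708, array([608.2, 231. ]), np.float64(28.9), np.float64(112.6))
held (2682, array([605.5, 226.3]), np.float64(29.4), np.float64(156.8))
```

```bash
python3 -m jog '0.0031 0.0045 -0.007 0' >/dev/null; python3 chk.py w37 608.5 230 114 12
```

```text
18.17 [608.5 228.6 139.8] [ 0.021  0.167  0.986 -0.011] [-0.5 -0.5 -0.4] 0.688
seat (992, array([607.2, 232.8]), np.float64(27.4), np.float64(114.1))
held (2688, array([607.6, 229.2]), np.float64(29.4), np.float64(149.7))
```

```bash
python3 -m jog '0.0012 0.0015 -0.006 0' >/dev/null; python3 chk.py w38 608.5 230 114 12
```

```text
18.4 [609.3 229.8 133.5] [ 0.021  0.167  0.986 -0.011] [ 0.3 -0.6 -1.3] 0.687
seat (4306, array([606.5, 231. ]), np.float64(27.7), np.float64(115.3))
held (2683, array([608.4, 230.5]), np.float64(29.4), np.float64(143.4))
```

```bash
python3 -m jog '0 0 -0.005 0' >/dev/null; python3 chk.py w39 608.5 230 141 12
```

```text
18.63 [610.5 230.4 130.9] [ 0.023  0.167  0.986 -0.01 ] [-1.7  0.1  6.5] 0.686
seat (3137, array([609.3, 231. ]), np.float64(29.3), np.float64(140.0))
held (2748, array([609.5, 230.9]), np.float64(29.4), np.float64(140.8))
```

```bash
python3 -m jog '-0.001 0 -0.002 0' >/dev/null; python3 chk.py w40 608.5 230 141 12; python3 -m jog '0 0 0 0;0 0 0 0' 1 >/dev/null; python3 chk.py w41 608.5 230 141 12
```

```text
18.87 [610.4 230.4 130.9] [ 0.025  0.167  0.986 -0.01 ] [-1.6 -0.3  6.5] 0.69
seat (3160, array([609.2, 231.1]), np.float64(29.3), np.float64(140.0))
held (2750, array([609.4, 231. ]), np.float64(29.4), np.float64(140.7))
19.18 [610.8 230.5 131.7] [ 0.025  0.167  0.986 -0.01 ] [ 0.3  0.5 -0.4] 0.997
seat (2833, array([609.1, 230.8]), np.float64(29.1), np.float64(139.7))
held (1704, array([609.4, 230.6]), np.float64(29.2), np.float64(140.9))
```

Medium seated. Next, the coarse sieve.

```bash
python3 -m jog '0 0 0.035 0;0 0 0.02 0;0.009 -0.035 0 0;0.009 -0.035 0 0;0.009 -0.035 0 0;0.009 -0.035 0 0;0.009 -0.035 0 0;0.009 -0.035 0 0' >/dev/null; python3 -m jog '0.009 -0.030 -0.01 0' >/dev/null;  python3 chk.py w42 674 -17 42; python3 - <<'E'
from h import *
from plant import imaging
from wr import ring
for n in("scene","side"):
    p,d=imaging.camera(n);m=imaging.camera_model(n);W=cloud(d,m['K'],m['R'],m['t'])
    print(n,ring(W,p,d,607,229,141));Q=W.reshape(-1,3);B=Q[(np.hypot(Q[:,0]-608,Q[:,1]-229)<33)&(Q[:,2]>137)&(Q[:,2]<147)]
    A=np.c_[B[:,:2]-[608,229],np.ones(len(B))];print(np.linalg.lstsq(A,B[:,2],rcond=None)[0].round(3))
E
```

```text
20.08 [672.1 -13.2 174.2] [ 0.022  0.163  0.986 -0.01 ] [-0.8 -0.1 -0.8] 0.999
seat (774, array([673.9, -15.6]), np.float64(29.1), np.float64(40.8))
scene (178, array([611.1, 230.1]), np.float64(29.4), np.float64(139.7))
[ 1.40000e-02 -1.20000e-02  1.39782e+02]
side (63, array([608.7, 227.4]), np.float64(29.7), np.float64(140.3))
[-2.90000e-02  7.00000e-03  1.40359e+02]
```

View pics/w42.png

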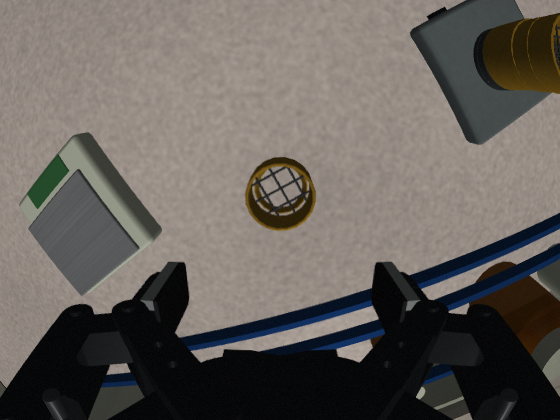

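```bash
python3 - <<'E'
from h import *
for n in("scene0","side0"):
    p,d,K,R,t=load(n);W=cloud(d,K,R,t).reshape(-1,3)
    for z0,z1 in((15,60),(60,110),(110,200)):
        B=W[(W[:,2]>z0)&(W[:,2]<z1)];r=np.hypot(B[:,0]-674,B[:,1]+16);r[r<40]=999;i=np.argsort(r)[:1];print(n,z0,r[i],B[i])
E
```

```text
scene0 15 [133.9261344] [[ 674.36886182 -149.92562644   22.31939366]]
scene0 60 [145.61636319] [[819.61381231 -16.8619123   72.27496741]]
scene0 110 [191.80655884] [[864.20343326 -40.74691879 131.67477233]]
side0 15 [138.28290772] [[ 668.83609166 -154.18645598   32.17403083]]
side0 60 [139.72524205] [[813.14835493 -28.68379233  70.3269499 ]]
side0 110 [185.6963194] [[857.80021951 -42.46889398 132.4663739 ]]
```

```bash
python3 -m jog '0 0 -0.035 0;0 0 -0.035 0;0 0 -0.03 0' >/dev/null; python3 chk.py w43 674 -16 42
```

```text
20.58 [672.8  -2.7  78.9] [ 0.026  0.158  0.987 -0.007] [-0.6  0.3  0.4] 1.0
seat (1643, array([673.8, -15.2]), np.float64(29.2), np.float64(40.7))
```

```bash
python3 -m jog '0.0015 -0.013 0 0' >/dev/null; python3 chk.py w44 674 -16 42;  python3 -m jog '0 0 -0.03 0' >/dev/null; python3 chk.py w45 674 -16 42
```

```text
20.82 [678.3 -17.4  84.2] [ 0.031  0.158  0.987 -0.007] [ 0.5 -0.3 -0.3] 1.003
seat (1623, array([673.9, -15.3]), np.float64(29.2), np.float64(40.7))
21.05 [676.4 -17.1  52.7] [ 0.029  0.159  0.987 -0.007] [-1.8  0.5 -0.7] 1.0
seat (2239, array([673.7, -15.3]), np.float64(29.1), np.float64(40.7))
```

```bash
python3 -m jog '-0.002 0.0015 -0.024 0' >/dev/null; python3 chk.py w46 674 -16 42; 
```

```text
21.28 [672.9 -15.3  28.6] [ 0.027  0.159  0.987 -0.007] [-1.3  0.6 -0.2] 1.003
seat (3210, array([673.7, -15.2]), np.float64(29.1), np.float64(40.9))
```

```bash
python3 -m jog '0.001 0 0 0' -1 50 >/dev/null; python3 chk.py w47 674 -16 42 ; python3 chk.py w47 674 -16 42; python3 -m jog '0 0 0.04 0;0 0 0.04 0;0 0 0.04 0;-0.005 0.02 0.035 0;-0.009 0.036 0.01 0;-0.009 0.036 0 0;-0.009 0.036 0 0' >/dev/null; python3 chk.py w48 609 230.5 141 12
```

```text
21.52 [676.2 -15.7  31.5] [ 0.029  0.159  0.987 -0.007] [-2.6 -3.6  3.6] 0.721
seat (3379, array([673.8, -14.8]), np.float64(29.5), np.float64(40.9))
21.67 [676.2 -15.7  32.3] [ 0.03   0.159  0.987 -0.007] [-1.2 -0.2  5.5] 0.689
seat (3136, array([673.9, -14.9]), np.float64(29.3), np.float64(41.0))
22.4 [643.1 112.5 210. ] [ 0.033  0.161  0.986 -0.006] [-0.3 -0.1 -2.1] 0.69
seat (1237, array([609.6, 229.8]), np.float64(29.1), np.float64(139.6))
held (2332, array([640.9, 113.2]), np.float64(29.5), np.float64(219.8))
```

View pics/w48.png

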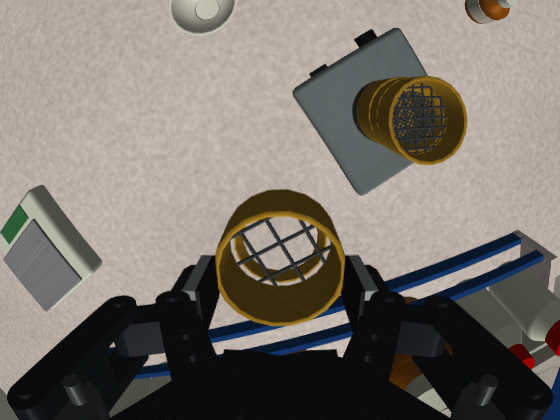

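Coarse held, tower visible at (428,120).

```bash
python3 -m jog '-0.008 0.029 0 0;-0.008 0.030 0 0;-0.008 0.030 -0.01 0;-0.007 0.028 0 0' >/dev/null; python3 chk.py w49 609 230.5 141 11
```

```text
22.88 [615.1 223.8 202.3] [ 0.037  0.164  0.986 -0.009] [ 0.2 -0.8 -0.7] 0.684
seat (1048, array([609.3, 230.5]), np.float64(29.1), np.float64(139.7))
held (2852, array([612.8, 224.7]), np.float64(29.4), np.float64(211.3))
```

```bash
python3 -m jog '-0.004 0.006 -0.018 0' >/dev/null; python3 chk.py w50 609 230.5 141 11
```

```text
23.12 [610.3 226.3 182.1] [ 0.035  0.165  0.986 -0.011] [-1.  -0.1 -2.1] 0.687
seat (760, array([609. , 230.9]), np.float64(29.1), np.float64(139.6))
held (2857, array([608. , 227.2]), np.float64(29.4), np.float64(191.1))
```

```bash
python3 -m jog '0.0008 0.0038 -0.006 0' >/dev/null; python3 chk.py w51 609 230.5 141 11
```

```text
23.35 [612.3 228.9 176.6] [ 0.035  0.165  0.986 -0.012] [ 0.2 -0.5 -2. ] 0.686
seat (899, array([607.5, 231.7]), np.float64(27.8), np.float64(140.5))
held (2833, array([610.1, 229.9]), np.float64(29.4), np.float64(185.6))
```

Foot is about 3.5 mm above the rim, within 1.5 mm laterally. Lowering.

```bash
python3 -m jog '-0.001 0.001 -0.007 0' >/dev/null; python3 chk.py w52 609 230.5 176 11
```

```text
23.58 [610.8 229.5 169. ] [ 0.035  0.165  0.986 -0.012] [-0.  -0.3 -1.7] 0.685
seat (3522, array([608.2, 230.6]), np.float64(29.1), np.float64(176.5))
held (2844, array([608.6, 230.5]), np.float64(29.4), np.float64(178.1))
```

```bash
python3 -m jog '0.0005 0 -0.0045 0' >/dev/null; python3 chk.py w53 609 230.5 176 11; python3 -m jog '0 0 -0.002 0' >/dev/null; python3 chk.py w54 609 230.5 176 11
```

```text
23.82 [612.5 229.8 166.4] [ 0.036  0.165  0.986 -0.011] [0.1 0.4 4.2] 0.683
seat (3103, array([610.1, 230.8]), np.float64(29.3), np.float64(174.9))
held (2884, array([610.3, 230.8]), np.float64(29.4), np.float64(175.5))
24.05 [613.  229.8 166.3] [ 0.038  0.165  0.985 -0.011] [-3.4 -1.2  7.7] 0.688
seat (3109, array([610.6, 230.9]), np.float64(29.3), np.float64(174.9))
held (2879, array([610.7, 230.8]), np.float64(29.4), np.float64(175.4))
```

```bash
python3 -m jog '0 0 0 0;0 0 0 0' 1 >/dev/null; python3 chk.py w55 609 230.5 176 11; python3 -m jog '0 0 0.035 0;0 0 0.02 0' >/dev/null; python3 chk.py w56 609 230.5 176;  python3 - <<'E'
from h import *
from plant import imaging
from wr import ring
for n in("scene","side"):
    p,d=imaging.camera(n);m=imaging.camera_model(n);W=cloud(d,m['K'],m['R'],m['t'])
    print(n,ring(W,p,d,609,230,176));Q=W.reshape(-1,3);B=Q[(np.hypot(Q[:,0]-609,Q[:,1]-229)<33)&(Q[:,2]>172)&(Q[:,2]<182)]
    A=np.c_[B[:,:2]-[608,229],np.ones(len(B))];print(np.linalg.lstsq(A,B[:,2],rcond=None)[0].round(3))
E
```

```text
24.37 [613.1 229.9 166.7] [ 0.038  0.165  0.985 -0.011] [0.7 0.3 0.1] 1.001
seat (2824, array([610.9, 230.5]), np.float64(29.1), np.float64(174.6))
held (2443, array([611.1, 230.4]), np.float64(29.2), np.float64(175.2))
24.68 [610.  229.1 216.8] [ 0.033  0.165  0.986 -0.013] [-0.2 -0.  -0.8] 1.001
seat (1614, array([611. , 230.5]), np.float64(29.2), np.float64(174.6))
scene (178, array([612.8, 229.8]), np.float64(29.2), np.float64(174.7))
[4.00000e-03 0.00000e+00 1.74772e+02]
side (64, array([611.1, 227.6]), np.float64(29.5), np.float64(175.1))
[6.00000e-03 5.00000e-03 1.75359e+02]
```

Coarse seated and level, rim 174.7 at (611,230.5). Now the lid.

```bash
python3 -m jog '-0.006 -0.038 0 0;-0.0065 -0.038 0 0;-0.0065 -0.038 0 0;-0.0065 -0.038 0 0;-0.0065 -0.038 0 0;-0.0065 -0.038 0 0;-0.0065 -0.038 0 0;-0.0065 -0.038 0 0' >/dev/null;python3 -m jog '-0.0065 -0.038 0 0;-0.0065 -0.038 0 0;-0.0065 -0.038 0 0;-0.0065 -0.038 0 0;-0.0065 -0.038 0 0;-0.0065 -0.038 0 0;-0.0065 -0.038 0 0;-0.0065 -0.038 0 0' ; python3 chk.py w57
python3 - <<'E'
from h import *
for n in("scene0","side0"):
    p,d,K,R,t=load(n);W=cloud(d,K,R,t).reshape(-1,3)
    for z0,z1 in((15,60),(60,110),(110,200)):
        B=W[(W[:,2]>z0)&(W[:,2]<z1)];r=np.hypot(B[:,0]-498,B[:,1]+427);r[r<40]=999;i=np.argsort(r)[:1];print(n,z0,r[i],B[i])
E
```

```text
clock: 26.17
ee_pos: [482.0, -391.4, 182.5]
orientation: [0.009, 0.158, 0.987, -0.008]
wrist_force: [0.4, 0.1, -0.5]
opening: 1.002
26.27 [ 481.3 -396.1  181.8] [ 0.009  0.161  0.987 -0.01 ] [ 0.2  0.5 -0.2] 1.001
scene0 15 [146.74353665] [[ 586.78431564 -310.16245961   33.34735686]]
scene0 60 [188.79979021] [[ 511.38298566 -615.32486952   82.81937662]]
scene0 110 [211.6310042] [[ 553.28010811 -631.28360577  128.41351768]]
side0 15 [141.41920112] [[ 581.24586559 -312.67801476   21.03979178]]
side0 60 [192.3656053] [[ 530.19230843 -616.65279165   80.30458049]]
side0 110 [214.01538744] [[ 524.66218435 -639.34809626  125.12571067]]
```

View pics/w57.png

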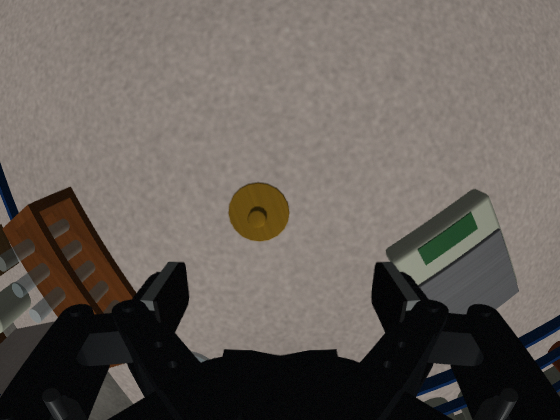

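Lid at (259,212) with its knob at (258,216); the rack on the left and the balance on the right are clear of it.

```bash
cat > lid.py <<'E'
import sys
from wr import *
imaging.camera("side")
def lid(name,cx,cy,zf):
    s,p,d,W,m=look(name);Q=W.reshape(-1,3);hs=cv2.cvtColor(p,cv2.COLOR_RGB2HSV).reshape(-1,3)
    br=(hs[:,1]>90)&(hs[:,0]<35)&(d.ravel()>0)&(np.hypot(Q[:,0]-cx,Q[:,1]-cy)<45)
    k=Q[br&(Q[:,2]>zf+27)&(Q[:,2]<zf+37)];D=Q[br&(Q[:,2]>zf+8)&(Q[:,2]<zf+15)]
    print(round(s['clock'],2),s['ee_pos'].round(1),s['orientation'].round(3),s['wrist_force'].round(1),round(s['opening'],3))
    if len(k)>3: print('knob',len(k),k.mean(0).round(1),((k.min(0)+k.max(0))/2).round(1))
    if len(D)>9:
        c,r=cv2.minEnclosingCircle(D[:,:2].astype(np.float32));print('disc',len(D),np.round(c,1),round(r,1),D[:,2].mean().round(1))
lid(sys.argv[1],*map(float,sys.argv[2:]))
E
python3 lid.py w58 498 -427 0
```

```text
26.37 [ 482.3 -390.6  182.3] [ 0.008  0.159  0.987 -0.008] [-0.5  0.7  0.2] 1.0
knob 266 [ 496.1 -427.2   30.7] [ 496.4 -427.5   30.1]
disc 2413 [ 497.1 -427.4] 30.9 11.0
```

```bash
python3 -m jog '0.0145 -0.0365 -0.01 0;0 0 -0.03 0;0 0 -0.035 0;0 0 -0.03 0' >/dev/null; python3 lid.py w59 498 -427 0
```

```text
26.8 [ 500.3 -419.4   75.7] [ 0.01   0.155  0.988 -0.008] [-1.7  2.5 -3.7] 0.998
knob 629 [ 496.  -427.1   30.8] [ 496.5 -427.3   30. ]
disc 5426 [ 497.1 -427.3] 31.0 11.1
```

```bash
python3 -m jog '-0.003 -0.008 0 0' >/dev/null; python3 lid.py w60 498 -427 0;python3 -m jog '0 0 -0.03 0' >/dev/null; python3 lid.py w61 498 -427 0
```

```text
26.98 [ 496.9 -427.1   78.2] [ 0.009  0.153  0.988 -0.007] [-1.1 -1.  -1. ] 0.999
knob 615 [ 496.  -427.2   30.7] [ 496.7 -427.4   29.9]
disc 5340 [ 497.1 -427.3] 31.1 11.1
27.17 [ 497.8 -427.8   48. ] [ 0.011  0.154  0.988 -0.008] [-1.5  1.9 -4.2] 1.001
knob 842 [ 496.  -427.1   30.7] [ 496.7 -427.2   29.9]
disc 6848 [ 497. -427.] 31.1 11.1
```

```bash
python3 -m jog '-0.001 0.0005 -0.029 0' >/dev/null; python3 lid.py w62 498 -427 0;python3 -m jog '0 0 -0.002 0' -1 30 >/dev/null; python3 lid.py w63 498 -427 0; python3 lid.py w64 498 -427 0; python3 chk.py w65
```

```text
27.35 [ 494.7 -425.2   17.2] [ 0.008  0.154  0.988 -0.006] [-1.5  1.7 -4.5] 0.996
knob 1121 [ 495.9 -426.6   30.7] [ 498.7 -425.1   32. ]
disc 8884 [ 497.  -427.2] 31.2 11.1
27.53 [ 493.8 -424.2   16.8] [ 0.007  0.154  0.988 -0.005] [ 0.2  0.1 -0.1] 0.8
knob 1129 [ 495.9 -426.5   30.7] [ 492.4 -422.7   31.6]
disc 8864 [ 497.  -427.1] 31.1 11.1
27.63 [ 494.4 -424.8   17.4] [ 0.007  0.154  0.988 -0.006] [ 0.5 -0.2  0.1] 0.629
knob 1112 [ 495.9 -426.9   30.7] [ 494.4 -424.7   32. ]
disc 8684 [ 497.  -427.3] 31.3 11.1
27.78 [ 494.3 -424.7   17.1] [ 0.007  0.154  0.988 -0.006] [-0.2 -0.1  0.1] 0.362
```

View pics/w65.png

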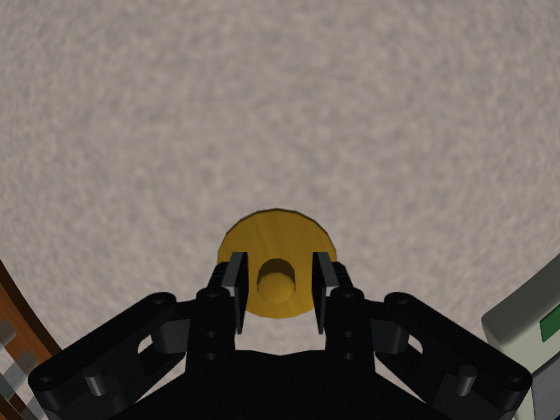

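```bash
python3 -m jog '0.002 -0.002 0 0' >/dev/null; python3 chk.py w66;python3 chk.py w67; python3 lid.py w68 497 -427 0
```

```text
28.02 [ 496.7 -427.2   17.2] [ 0.008  0.154  0.988 -0.006] [ 0.3  0.9 -1.1] 0.193
28.17 [ 496.5 -427.    17. ] [ 0.008  0.154  0.988 -0.006] [ 1.2 -1.1  1. ] 0.193
28.27 [ 496.5 -427.    17. ] [ 0.008  0.154  0.988 -0.006] [ 1.5 -0.9  1. ] 0.192
knob 1160 [ 498.5 -427.6   30.8] [ 497.  -424.9   32. ]
disc 5502 [ 499.9 -428. ] 31.2 11.1
```

View pics/w68.png

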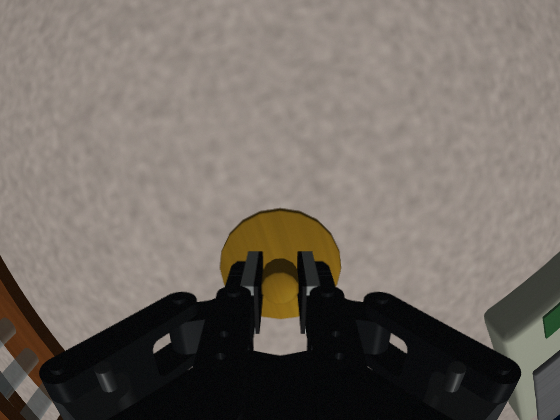

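```bash
python3 -m jog '0 0 0.035 0;0 0 0.04 0;0 0 0.04 0;0 0 0.04 0;0 0 0.04 0;0.004 0.02 0.02 0;0.0065 0.038 0 0;0.0065 0.038 0 0' - 50;  python3 -m jog '0.0065 0.038 0 0;0.0065 0.038 0 0;0.0065 0.038 0 0;0.0065 0.038 0 0;0.0065 0.038 0 0;0.0065 0.038 0 0' ; python3 lid.py w69 560 -80 210
```

```text
clock: 28.98
ee_pos: [506.7, -330.6, 235.2]
orientation: [0.002, 0.159, 0.987, -0.003]
wrist_force: [0.0, 1.0, -1.8]
opening: 0.182
clock: 29.48
ee_pos: [542.7, -92.4, 235.0]
orientation: [0.0, 0.161, 0.987, -0.003]
wrist_force: [0.7, 0.1, -1.8]
opening: 0.183
29.53 [543.2 -83.8 235. ] [-0.     0.159  0.987  0.002] [ 0.6  5.2 -1.3] 0.185
knob 382 [539.3 -82.1 241.9] [541.2 -81.9 242. ]
```

View pics/w69.png

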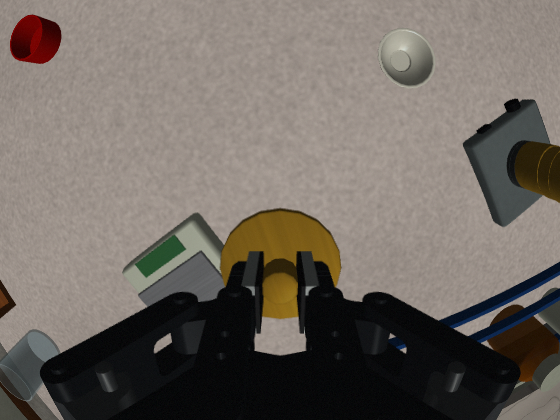

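```bash
python3 -m jog '0.008 0.038 0 0;0.008 0.038 0 0;0.008 0.038 0 0;0.008 0.038 0 0;0.008 0.038 0 0;0.008 0.038 0 0;0.008 0.036 0 0;0.004 0.02 0 0' > /dev/null; python3 chk.py w70 611 230.5 176; python3 - <<'E'
from plant import bot
import subprocess
c=bot.read_state()['ee_pos']
print(subprocess.run(['python3','lid.py','w71',str(c[0]+3),str(c[1]),str(c[2]-17)],capture_output=True,text=True).stdout)
E
```

```text
30.35 [599.4 196.9 231.1] [-0.004  0.16   0.987 -0.006] [ 0.  -0.5 -1.4] 0.179
seat (905, array([611.1, 229.9]), np.float64(29.3), np.float64(174.7))
30.45 [599.  193.1 231.5] [-0.004  0.162  0.987 -0.007] [-0.5 -0.3 -2.1] 0.184
knob 1131 [601.3 192.4 245.1] [599.7 195.2 246.2]
disc 5511 [602.  192.3] 31.0 225.6
```

View pics/w71.png

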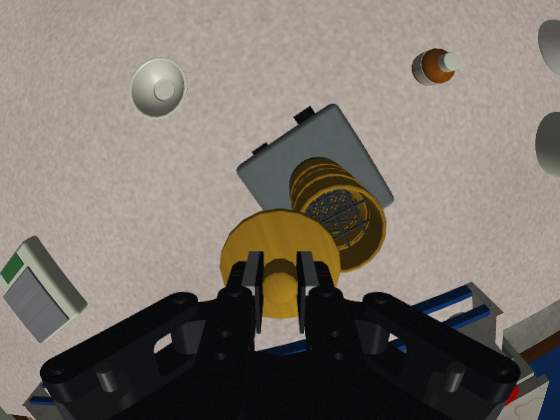

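```bash
cat > both.py <<'E'
import sys,subprocess
print(subprocess.run(['python3','chk.py',sys.argv[1]+'a']+sys.argv[2:],capture_output=True,text=True).stdout)
from plant import bot
c=bot.read_state()['ee_pos']
print(subprocess.run(['python3','lid.py',sys.argv[1],str(c[0]+3),str(c[1]),str(c[2]-17)],capture_output=True,text=True).stdout)
E
python3 -m jog '0.009 0.038 -0.008 0' > /dev/null; python3 both.py w72 611 230.5 176
```

```text
30.68 [608.2 232.1 222.4] [-0.005  0.162  0.987 -0.006] [-0.7 -0.1 -2. ] 0.181
seat (619, array([610.7, 230.5]), np.float64(29.1), np.float64(174.8))

30.78 [607.7 229.1 223.2] [-0.005  0.163  0.987 -0.008] [ 1.   0.1 -1.1] 0.185
knob 1139 [610.  228.4 236.8] [608.3 231.2 237.7]
disc 5551 [610.8 228.1] 31.2 217.3
```

```bash
python3 -m jog '0.0003 0.0023 -0.022 0' > /dev/null; python3 both.py w73 611 230.5 176
```

```text
31.02 [606.2 228.9 199.2] [-0.007  0.164  0.986 -0.009] [-0.  -0.7 -1.8] 0.18
seat (572, array([611.5, 229.7]), np.float64(30.2), np.float64(174.7))

31.12 [607.7 229.7 201.6] [-0.005  0.164  0.986 -0.008] [-0.4  0.5 -0.9] 0.184
knob 1157 [609.9 229.1 215. ] [608.2 231.7 215.4]
disc 5580 [610.9 228.7] 31.2 195.7
```

```bash
python3 -m jog '0.0008 0.0016 -0.0075 0' > /dev/null; python3 both.py w74 611 230.5 176
```

```text
31.35 [609.  231.4 194.5] [-0.004  0.164  0.986 -0.008] [ 0.1 -0.4 -2.1] 0.184
seat (648, array([611.7, 230.2]), np.float64(30.1), np.float64(174.7))

31.45 [609.1 231.6 194.9] [-0.004  0.163  0.987 -0.008] [ 0.  -0.5 -0.9] 0.187
knob 1138 [611.3 230.9 208.6] [609.5 233.8 209.7]
disc 5558 [611.9 230.6] 31.1 189.0
```

```bash
python3 -m jog '-0.0005 0 -0.006 0' > /dev/null; python3 both.py w75; python3 -m jog '0 0 -0.004 0' > /dev/null; python3 both.py w76
```

```text
31.68 [608.  231.6 188.1] [-0.005  0.163  0.987 -0.008] [ 0.3 -0.7 -1.6] 0.183

31.78 [608.4 231.6 188.6] [-0.005  0.163  0.987 -0.008] [ 0.2  0.6 -2.2] 0.186
knob 1138 [610.7 231.  202.3] [608.8 233.9 203.3]
disc 5566 [611.4 230.6] 31.1 182.7

32.02 [609.3 232.  186.1] [-0.003  0.163  0.987 -0.007] [-0.3  0.8  4.4] 0.186

32.12 [609.3 232.  186. ] [-0.003  0.163  0.987 -0.007] [-0.3 -0.5  4.3] 0.186
knob 1124 [611.6 231.4 199.7] [609.7 234.2 201. ]
disc 5537 [612.6 230.9] 31.2 180.0
```

```bash
python3 -m jog '-0.0005 0 -0.0015 0' > /dev/null; python3 both.py w77; python3 -m jog '0 0 0 0;0 0 0 0;0 0 0 0;0 0 0 0' 1; python3 both.py w78
```

```text
32.35 [609.3 232.  185.9] [-0.002  0.163  0.987 -0.007] [-1.6 -0.5  6. ] 0.188

32.45 [609.3 232.  185.9] [-0.002  0.163  0.987 -0.007] [-1.1 -0.3  6.7] 0.186
knob 1129 [611.6 231.4 199.7] [609.5 234.1 200.9]
disc 5545 [612.7 230.9] 31.3 179.9

clock: 32.83
ee_pos: [608.7, 231.7, 185.0]
orientation: [-0.003, 0.163, 0.987, -0.007]
wrist_force: [0.4, 0.1, -0.4]
opening: 0.746
32.93 [608.7 231.7 184.9] [-0.003  0.163  0.987 -0.007] [-0.9  0.4 -0. ] 0.903

33.03 [608.9 231.7 185.2] [-0.003  0.163  0.987 -0.007] [ 0.6 -0.4 -0.1] 1.002
knob 1180 [611.2 231.6 199.6] [609.1 231.8 199.6]
disc 9072 [612.3 230.8] 31.3 180.0
```

View pics/w78.png

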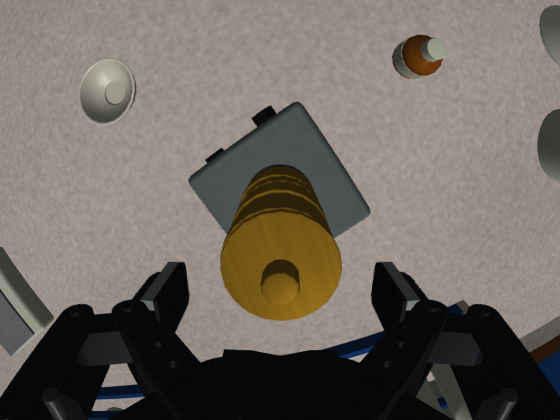

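Lid released and seated. Backing straight up and away, then checking with all the cameras.

```bash
python3 -m jog '0 0 0.03 0;0 0 0.035 0;0 0 0.035 0;-0.02 -0.03 0.02 0;-0.03 -0.03 0 0;-0.03 -0.03 0 0;-0.03 -0.03 0 0' >/dev/null; python3 - <<'E'
from h import *
from plant import imaging,bot
from wr import ring
ims=[]
for n in("scene","side"):
    p,d=imaging.camera(n);m=imaging.camera_model(n);W=cloud(d,m['K'],m['R'],m['t']);Q=W.reshape(-1,3)
    hs=cv2.cvtColor(p,cv2.COLOR_RGB2HSV).reshape(-1,3)
    nr=np.hypot(Q[:,0]-610,Q[:,1]-229)<36
    B=Q[nr&(Q[:,2]>176)&(Q[:,2]<186)];A=np.c_[B[:,:2]-[611,230],np.ones(len(B))]
    print(n,'disc',len(B),np.round(cv2.minEnclosingCircle(B[:,:2].astype(np.float32))[0],1),np.linalg.lstsq(A,B[:,2],rcond=None)[0].round(3))
    for z in(66,100,125,158):
        B=Q[nr&(abs(Q[:,2]-z)<12)];c,r=circ(B[:,:2]);print(z,len(B),c.round(1),r.round(1))
    u=m['K']@(m['R']@np.array([610,229,120.])+m['t']);u=(u[:2]/u[2]).astype(int)
    ims.append(cv2.resize(p[max(u[1]-50,0):u[1]+50,u[0]-50:u[0]+50],(400,400)))
cv2.imwrite("pics/fin.png",np.hstack(ims)[:,:,::-1]);s=bot.read_state();print(s['clock'],s['ee_pos'],s['wrist_force'])
E
```

```text
scene disc 616 [613.4 230. ] [-6.00000e-03  1.00000e-03  1.80459e+02]
66 171 [608.6 229.4] 30.4
100 174 [609.4 229.7] 30.6
125 197 [610.6 229.9] 30.4
158 231 [612.  229.6] 30.6
side disc 129 [610.  228.4] [-2.00000e-02 -7.00000e-03  1.79938e+02]
66 106 [606.5 226.6] 28.1
100 121 [608.6 228.2] 29.1
125 125 [609.  227.5] 28.5
158 123 [610.6 227.3] 28.5
33.7667 [496.24115686 111.38195887 305.04366222] [0.38874803 0.41405556 0.17879947]
```

View pics/fin.png

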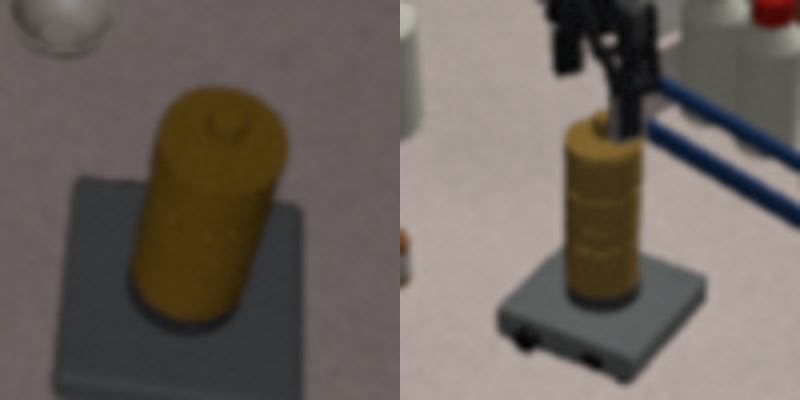

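Both views show the tower closed, level and free-standing, with axis steps between parts of about 2 mm or less. Handing in.

```bash
python3 -c "
from plant import hand_in
print(hand_in())"
```

```text
the job is handed in; nothing more can be done
None
```

I built the tower on the base in the required order (pan, fine, medium, coarse sieve, lid), released it and backed the gripper away. I handed the job in at about 34 s of the 144 s allowed.

**Last checks:**
- **Seating heights:** The rims measured about 94, 113, 140 and 175 mm, and the lid disc about 180 mm. All are within about 1.5 mm of the fully seated values.
- **Alignment:** Each part's axis is about 2 mm or less from the one below, in both room cameras. The tower leans slightly toward +x as these offsets add up.
- **Level:** The lid's slope measured about 0.006 rad from the scene camera and 0.02 rad from the side camera; the limit is 0.06.
- **Dish, bottle and red cup:** I never moved near the dish or the bottle with anything low, and both looked upright in the last wrist picture. I did not re-measure their positions at the end. The red cup was not touched.

**What went wrong or disagreed:**
- **Table contact:** On the first grip of the fine sieve the fingertips brushed the table, with a short 45 N reading at the wrist. I opened, rose 9 mm and gripped again.
- **Tool tilt:** The tool drifted up to about 0.08 rad off vertical during the moves, and its position drifted several mm on multi-row moves, so I corrected position against the cameras before each placing.
- **Camera offset:** The scene and side cameras differ from each other by 2–3 mm throughout.

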